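# Tip the polishing bars from the hinged tray into the stock box

### The job

Push the empty plywood box square into the corner under the spout of the tipping tray, flush against both the back fence and the stop board, while the tray is still level. Then tip the tray up by its handle until all four bars of polishing compound have slid off into the box, without touching the bars, and bring the tray gently back down to level instead of letting it drop. Leave the box in its corner and do not disturb the tumbler, the bur stand or the hammer.

Things in the scene. Friction and masses are not known exactly. Their poses are not given: they have to be found in the camera images.
- station: Fixed tipping station, origin on the bench under the middle of the tray's hinge; tray to its +y, spout and box place to -y. Pale wood stop board: face in plane y=0, 140 mm long, 62 high. Pale wood back fence: face in plane x=+70 mm, 45 high, y from +5 to -295 mm. Dark steel stand at y=12 to 202 mm: 150 mm wide base, 8 high; cheeks out to x=+-66 mm, 132 high, with ears to y=-13 mm above z=92.
- corner (a point): Corner on the bench where the back fence's face and the stop board's face meet: (70, 0, 0) mm in the station's frame, same axes as the station.
- tray (a joint): Tray angle, rad: 0 level, grows as the handle end rises, stop at 0.98. Aluminium tray, 0.4 kg, inside 104 wide, 180 mm long from hinge to end wall, walls 26 high on three sides, open at the spout; floor's top 112 mm above the bench. Hinge line parallel to the station's x. It falls back if let go. Bars start sliding at 0.45 to 0.65 rad.
- hinge (a point): Middle of the tray's hinge line: (0, 0, 112) mm in the station's frame.
- handle (a point): Middle of the tray's handle: round steel bar, 12 mm diameter, 90 mm long, parallel to the station's x axis, on an arm at each end. At level at (0, 232, 142) mm in the station's frame, 48 mm beyond the tray's end wall; it moves and turns with the tray.
- lip (a point): Middle of the spout's edge, where the bars slide off: at level at (0, -30, 112) mm in the station's frame; moves with the tray.
- box: Loose plywood box, open on top: 140 (its x) x 115 (its y) x 65 mm high, walls and floor 7 mm, about 0.55 kg. Origin: centre of its underside. In place: parallel to the station, +x side against the back fence, +y side against the stop board, centre at (0, -57.5, 0) mm in the station's frame. Starts empty, turned up to 0.3 rad, clear of the corner.
- box_corner (a point): Bottom outer corner of the box at (+70, +57.5, 0) mm in the box's frame; it meets point corner when the box is in place. Same axes as the box.
- bar0_mid (a point): Centre of bar 0: a loose brown block of polishing compound, 28 x 62 x 24 mm, about 75 g, lying in the tray at the start. All four bars are alike.
- bar1_mid (a point): Centre of bar 1: a loose brown block of polishing compound, 28 x 62 x 24 mm, about 75 g, lying in the tray at the start. All four bars are alike.
- bar2_mid (a point): Centre of bar 2: a loose brown block of polishing compound, 28 x 62 x 24 mm, about 75 g, lying in the tray at the start. All four bars are alike.
- bar3_mid (a point): Centre of bar 3: a loose brown block of polishing compound, 28 x 62 x 24 mm, about 75 g, lying in the tray at the start. All four bars are alike.
- tumbler: Bystander: black drinking tumbler with steel rims, 86 mm across, 168 mm high. Origin: centre of its underside.
- bur_stand: Bystander: round three-step blue stand full of thin burs, 120 mm across, 104 mm high. Origin: centre of its underside.
- hammer: Bystander: small hammer lying on the bench, 220 mm long along its x axis, handle to -x. Origin: under its middle.
- bar0: Bar 0 itself (see point bar0_mid). Origin: centre of its underside as it lies at the start; its 62 mm length is along its y axis.
- bar1: Bar 1 itself (see point bar1_mid). Origin: centre of its underside as it lies at the start; its 62 mm length is along its y axis.
- bar2: Bar 2 itself (see point bar2_mid). Origin: centre of its underside as it lies at the start; its 62 mm length is along its y axis.
- bar3: Bar 3 itself (see point bar3_mid). Origin: centre of its underside as it lies at the start; its 62 mm length is along its y axis.
Things that resemble listed ones, but are neither listed nor needed, are in the scene too. Leave any purple or yellow look-alike of the box alone.

How it is judged (in metres and radians):
On the way, in this order (a step that is already met when the one before it is completed fails the run):
1. the box stands square and flush in the corner (within 5 mm of the back fence and of the stop board, turned less than 0.04 rad), the tray still level (x of box_corner in the frame of corner between -0.005 and 0.005 m and y of box_corner in the frame of corner between -0.005 and 0.005 m and angle between the x axis of box and the x axis of station, either way round below 0.04 rad and angle between box's own z axis and vertical below 0.05 rad and value of joint tray below 0.06 rad), for 0.2 s.
2. the tray is tipped and all four bars are in the box (x of bar0_mid in the frame of box between -0.064 and 0.064 m and y of bar0_mid in the frame of box between -0.052 and 0.052 m and z of bar0_mid in the frame of box between 0 and 0.068 m and x of bar1_mid in the frame of box between -0.064 and 0.064 m and y of bar1_mid in the frame of box between -0.052 and 0.052 m and z of bar1_mid in the frame of box between 0 and 0.068 m and x of bar2_mid in the frame of box between -0.064 and 0.064 m and y of bar2_mid in the frame of box between -0.052 and 0.052 m and z of bar2_mid in the frame of box between 0 and 0.068 m and x of bar3_mid in the frame of box between -0.064 and 0.064 m and y of bar3_mid in the frame of box between -0.052 and 0.052 m and z of bar3_mid in the frame of box between 0 and 0.068 m and value of joint tray above 0.35 rad), for 0.2 s.
At the end, for the whole second after the job is handed in: All four bars rest inside the box, not above its rim; the box is in the corner, within 8 mm of fence and stop board and turned under 0.04 rad; the tray is level (under 0.05 rad) and let go; tumbler, bur stand and hammer within 30 mm of their start (x of box_corner in the frame of corner between -0.008 and 0.008 m and y of box_corner in the frame of corner between -0.008 and 0.008 m and angle between the x axis of box and the x axis of station, either way round below 0.04 rad and angle between box's own z axis and vertical below 0.05 rad and x of bar0_mid in the frame of box between -0.064 and 0.064 m and y of bar0_mid in the frame of box between -0.052 and 0.052 m and z of bar0_mid in the frame of box between 0 and 0.068 m and x of bar1_mid in the frame of box between -0.064 and 0.064 m and y of bar1_mid in the frame of box between -0.052 and 0.052 m and z of bar1_mid in the frame of box between 0 and 0.068 m and x of bar2_mid in the frame of box between -0.064 and 0.064 m and y of bar2_mid in the frame of box between -0.052 and 0.052 m and z of bar2_mid in the frame of box between 0 and 0.068 m and x of bar3_mid in the frame of box between -0.064 and 0.064 m and y of bar3_mid in the frame of box between -0.052 and 0.052 m and z of bar3_mid in the frame of box between 0 and 0.068 m and value of joint tray below 0.05 rad and linear speed of box below 0.02 m/s and linear speed of each of bar0, bar1, bar2, bar3 below 0.03 m/s and distance of each of tumbler, bur_stand, hammer from where it was at the start of the episode below 0.03 m); the robot touches nothing.
It fails at once if the tray is dropped (it swings down faster than 3 rad/s) (velocity of joint tray below -3 rad/s).
It fails at once if the fingers touch a bar (more than 2 N) (contact force between the fingers and bar0 above 2 N or contact force between the fingers and bar1 above 2 N or contact force between the fingers and bar2 above 2 N or contact force between the fingers and bar3 above 2 N).
It fails at once if the drinking tumbler is disturbed (moved more than 30 mm) (distance of tumbler from where it was at the start of the episode above 0.03 m).
It fails at once if the bur stand is disturbed (moved more than 30 mm) (distance of bur_stand from where it was at the start of the episode above 0.03 m).
It fails at once if the hammer is disturbed (moved more than 30 mm) (distance of hammer from where it was at the start of the episode above 0.03 m).
It also fails if it takes over 72 s, if anything falls off the work surface, if the arm or the gripper's body presses on something with over 40 N, if the wrist force passes 120 N, or if a joint passes its speed limit or range.

### The arm

A 6-joint arm with a two-finger parallel gripper is mounted at the origin on the work surface. World frame = base frame: x ahead of the robot, y to its left, z up, the work surface at z = 0. Lengths are in mm, angles in rad, forces in N, time in s.
With the tool pointing down it reaches from about 300 to 875 mm from the base axis. Payload 4.2 kg.
Tool frame: the origin (TCP) lies between the finger pads; the fingertips stand 17 mm ahead of it and the grasp point (between the pads) lies 2 mm behind it; z points along the fingers, y is the line along which they close (so a half turn about z gives the same grasp; the last joint's range is limited). The gripper opens to 85 mm and grips with 20 to 120 N. Pads are 22 mm wide; open, the fingers measure 114 mm over their backs; the gripper's body (76 mm by 85 mm) begins 54 mm behind the grasp point. The pads swing forward as they close: fully open they stand 13 mm farther back than shut.
Start: joints at [-1.241, 0.32, 1.565, -0, 1.257, -0.02], TCP at [197.061, -540.191, 248.338] pointing down, gripper open.
Joint ranges: [-3.11, 3.11], [-0.84, 2.01], [0.21, 2.61], [-1.34, 4.49], [0.05, 2.63], [-2.56, 2.56]. Speed limits (rad/s): [2.57, 2.57, 3.14, 3.14, 3.14, 3.14].

### API

Orientations are given as a rotation vector (axis times angle).
In Python, from bench import readout, camera, robot gives the robot as it stands.
- The arm moves only by the shell command python3 -m creep 'ROWS' [FORCE]. ROWS is JSON, a list of rows, each a list of 3 entries, a list of its own where there are three numbers: the finger opening in mm, from 0 to 85.4, then the shift along the tool's x, y, z in mm, then the turn about the tool's z in degrees. A call has exactly 5 rows; each row shifts and turns the commanded pose from where the row before left it, along the tool's axes as they then stand; what a row does not reach is not made up. A row lasts 1/8 s, in which the tool goes at most 62.5 mm and 10.7 degrees, less where a joint would pass 70% of its speed; a pose out of reach is approached as far as the arm can. A call is refused whole if a number of a shift passes 62.5 or a number of a turn 10.7, either way. A call with a gripper value outside its range is refused whole. The fingers move at their own pace and stop on an object; FORCE is the grip in N (left out, the last holds). Time passes only in rows, so rows that do not move let the fingers close, or fill a call up. It gives the time, the measured TCP pose, the force, the opening and the grip force at its end, in the units of the state.
- readout.observe(): the state, without advancing time (a new reading comes with each control period).
- camera(name): name is "side" or "top"; returns a dict with "image" (384x512x3 uint8, red, green, blue), "range_z" (384x512 float32, mm along the optical axis (not along the pixel's ray), 0 where there is no reading), "mtx" (3x3 intrinsics, pixels), "eye" and "attitude" of the camera in the world. Camera axes: x right, y down, z forward; pixel columns grow to the right and rows downward; lengths in mm; the calibration is good to about 2 mm. A picture is of the moment at which its call begins.
- robot.sign_off(): hands the job in; it is judged then, once.
The state is a dict: "time_s": time; "joints": joint angles; "qvel": joint speeds; "joint_efforts": joint torques, N m; "ee_pos": TCP position; "orientation": TCP orientation; "force": force on the tool from outside, world axes, zero at the start; "ft_torque": the same for the moment, N m; "finger_gap": finger opening in mm; "finger_force": force on a finger pad.
Only numpy, scipy, OpenCV 4.12 (cv2) and the standard library are available. Lean on these libraries where they do the work, as an engineer would, in place of code of your own. Each camera call takes 0.05 s, during which the arm holds its last target. There are 200 camera calls.

## Working session

There is one attempt and no reset: what is moved stays moved. The work goes in short steps, Python scripts to look and compute and a shell command to move; the robot and the scene stay as the last step left them, time stands still between calls to the robot, and variables do not carry over. Pictures are saved under pics/ and viewed, at most 10 in all, crops included, and the job is handed in when it is done.

```bash
mkdir -p pics; ls; cat > h.py <<'E'
import numpy as np,cv2
from bench import readout,camera,robot
from scipy.spatial.transform import Rotation as R
def cloud(c):
    z=c["range_z"].astype(float);K=np.array(c["mtx"]);h,w=z.shape
    u,v=np.meshgrid(np.arange(w),np.arange(h))
    p=np.stack([(u-K[0,2])/K[0,0]*z,(v-K[1,2])/K[1,1]*z,z],-1)
    a=np.array(c["attitude"]);M=a if a.shape==(3,3) else R.from_rotvec(a).as_matrix()
    P=p@M.T+np.array(c["eye"]);P[z<=0]=np.nan
    return P
E
python3 - <<'E'
from h import *
print(readout.observe())
for n in("side","top"):
    c=camera(n);print(n,c["mtx"],c["eye"],c["attitude"])
    np.savez(""+n+"0.npz",P=cloud(c),im=c["image"])
    cv2.imwrite(f"pics/{n}0.png",cv2.resize(c["image"][...,::-1],(800,600)))
E
```

```text
pics
{'time_s': 0.0, 'joints': array([-1.24098558e+00,  3.20296141e-01,  1.56570936e+00, -6.88066295e-06,
        1.25738639e+00, -2.00382028e-02]), 'qvel': array([ 4.70728191e-04,  3.58696814e-04, -8.44621789e-04,  7.57233672e-04,
       -2.00676963e-03,  9.85225057e-05]), 'joint_efforts': array([-3.10749238e-04, -4.15523565e+01, -2.34164357e+01, -1.49045068e-04,
        8.19169945e-03,  9.79280060e-06]), 'ee_pos': array([ 196.91466886, -539.74406557,  247.46801714]), 'orientation': array([-3.09190077e+00, -5.46437271e-01,  4.45901541e-04]), 'force': array([ 0.12564347,  0.30465777, -0.47639433]), 'ft_torque': array([0.03065459, 0.05487414, 0.00558444]), 'finger_force': 0.0, 'finger_gap': 85.31705385938257}
side [[369.28828378   0.         260.57652769]
 [  0.         369.28828378 194.53249771]
 [  0.           0.           1.        ]] [508.89591297 723.10311379 926.5483598 ] [-0.0581928   2.90799111 -1.17023628]
top [[450.37195928   0.         249.85532003]
 [  0.         450.37195928 194.43987201]
 [  0.           0.           1.        ]] [ 199.35722565  -47.02174522 1613.36114497] [-2.09530972  2.13248559 -0.23065827]
```

View pics/top0.png

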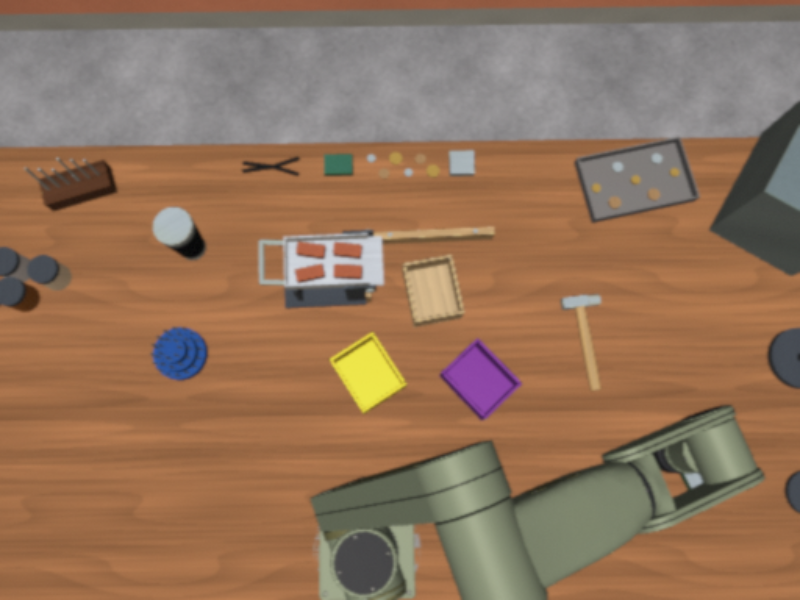

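View pics/side0.png

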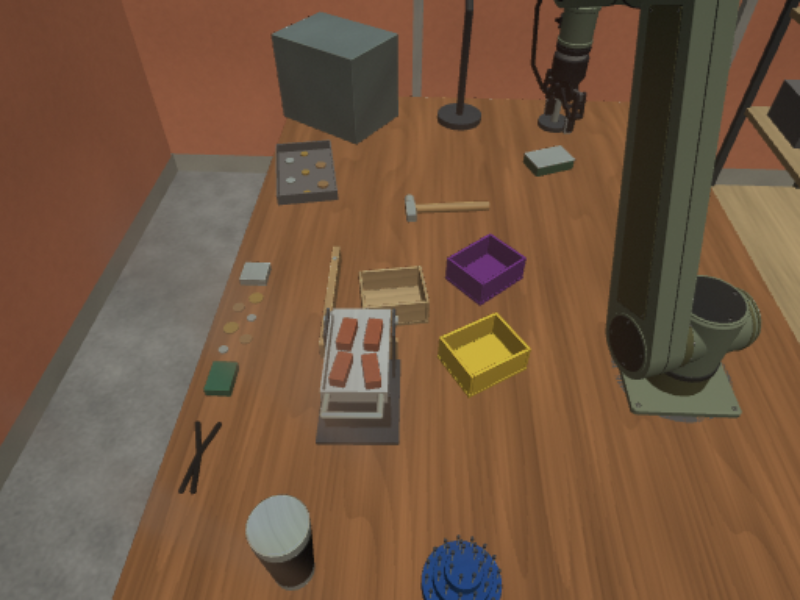

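The top view shows the plain plywood box at (433,290), with the purple look-alike at (481,379) and the yellow one at (368,372). The fence is at (385–495,235), the tray with four bars at (333,262), the handle at (262,262), the tumbler at (178,232) and the bur stand at (180,353). The hammer is at (585,340). The side view agrees: the plywood box is at (393,295), yellow at (484,353) and purple at (485,268). I choose the plain wood one.

```bash
python3 - <<'E'
from h import *
T=np.load("top0.npz");S=np.load("side0.npz")
for nm,D in(("top",T),("side",S)):
    P=D["P"];im=D["im"]
    def reg(x0,x1,y0,y1,z0,z1):
        return (P[...,0]>x0)&(P[...,0]<x1)&(P[...,1]>y0)&(P[...,1]<y1)&(P[...,2]>z0)&(P[...,2]<z1)
    def rep(s,m):
        q=P[m];r=cv2.minAreaRect(q[:,:2].astype(np.float32)) if len(q)>3 else None
        print(nm,s,len(q),"z",np.round(np.nanpercentile(q[:,2],[5,50,95]),1) if len(q) else "",np.round(np.array(cv2.boxPoints(r)),0).tolist() if r else "", round(r[2],2) if r else "")
    # coarse positions of pixels (800x600 coordinates)
    pts={"top":dict(box=(433,290),fence=(440,235),fenceend=(490,232),tray=(333,262),handle=(262,262),armT=(275,285),tumbler=(172,222),bur=(180,353),ham=(582,302),yellow=(368,372),bench=(450,340)),"side":dict(box=(393,295),fence=(331,290),tray=(357,340),handle=(350,412),tumbler=(280,525),bur=(460,580),yellow=(484,353),bench=(300,470))}[nm]
    for k,(u,v) in pts.items(): print(nm,k,np.round(P[int(v*.64),int(u*.64)],0))
    np.set_printoptions(suppress=True)
E
```

```text
top box [ 575. -162.    8.]
top fence [ 697. -178.   44.]
top fenceend [ 704. -295.   42.]
top tray [618.  64. 112.]
top handle [609. 215. 154.]
top armT [562. 188. 131.]
top tumbler [697. 407. 163.]
top bur [428. 405.  71.]
top ham [ 536. -504.   24.]
top yellow [383.  -6.  11.]
top bench [ 457. -199.   -1.]
side box [ 569. -188.    9.]
side fence [ 703. -162.   43.]
side tray [622.  36. 113.]
side handle [613. 212. 144.]
side tumbler [686. 407. 161.]
side bur [440. 442.  85.]
side yellow [374. -31.   7.]
side bench [707. 240.  -1.]
```

```bash
python3 - <<'E'
from h import *
np.set_printoptions(suppress=True,precision=1)
C={}
for nm in("top","side"):
    D=np.load(nm+"0.npz");P=D["P"]
    def reg(x0,x1,y0,y1,z0,z1):
        m=(P[...,0]>x0)&(P[...,0]<x1)&(P[...,1]>y0)&(P[...,1]<y1)&(P[...,2]>z0)&(P[...,2]<z1);return P[m]
    f=reg(670,730,-320,-60,36,50)
    if len(f):
        d=cv2.fitLine(f[:,:2].astype(np.float32),cv2.DIST_HUBER,0,.01,.01).ravel()
        n=np.array([d[1],-d[0]]);n*=np.sign(n[0]);o=(f[:,:2]-d[2:])@n
        print(nm,"fence",len(f),"dir",np.arctan2(-d[0]*np.sign(d[1]),abs(d[1])),d[2:],"off",np.percentile(o,[2,10,50,90,98]),"y",f[:,1].min(),f[:,1].max())
    b=reg(480,680,-260,-70,55,72);r=cv2.minAreaRect(b[:,:2].astype(np.float32))
    print(nm,"box",len(b),np.median(b[:,2]),r,cv2.boxPoints(r).tolist())
    h=reg(540,690,195,235,120,165)
    d=cv2.fitLine(h[:,:2].astype(np.float32),cv2.DIST_HUBER,0,.01,.01).ravel()
    print(nm,"handle",len(h),h.min(0),h.max(0),np.median(h,0),np.percentile(h[:,2],[5,50,95]),"ang",np.arctan2(d[1],d[0])%np.pi)
    t=reg(540,700,-60,185,118,150);r=cv2.minAreaRect(t[:,:2].astype(np.float32));print(nm,"trayrim",len(t),np.median(t[:,2]),r,cv2.boxPoints(r).tolist())
    s=reg(540,700,-60,40,50,75);print(nm,"stopboard?",len(s),s.min(0) if len(s) else"",s.max(0) if len(s) else"")
D=np.load("top0.npz");im=D["im"][130:240,150:330]
cv2.imwrite("pics/crop1.png",cv2.resize(im[...,::-1],None,fx=4.4,fy=4.4,interpolation=cv2.INTER_CUBIC))
E
```

```text
top fence 332 dir 0.035396174 [ 701.8 -182. ] off [-9.  -7.6 -0.   7.9 10. ] y -303.5236826265547 -61.55660417724382
top box 295 63.02744418297311 ((565.269775390625, -156.80111694335938), (140.9801025390625, 115.38347625732422), 10.025582313537598) [[485.8126525878906, -112.26178741455078], [505.8995666503906, -225.8833770751953], [644.7269287109375, -201.3404541015625], [624.6400146484375, -87.71885681152344]]
top handle 152 [561.4 195.5 133. ] [663.6 225.7 155.1] [613.8 215.7 145.2] [137.6 145.2 151.6] ang 0.018877069
top trayrim 1150 134.1675832642718 ((618.1454467773438, 73.01170349121094), (223.59539794921875, 134.2139129638672), 89.82559967041016) [[550.6985473632812, -38.581214904785156], [684.9118041992188, -38.98973846435547], [685.5923461914062, 184.6046142578125], [551.3790893554688, 185.01315307617188]]
top stopboard? 35 [548.3 -58.   50.2] [697.6  36.6  74.6]
side fence 235 dir 0.01161261 [ 703.5 -193. ] off [-10.   -8.2   0.    7.3   9.1] y -303.88441653828 -66.2175943010609
side box 355 63.38698210787868 ((566.3436279296875, -156.36012268066406), (139.5825653076172, 118.27665710449219), 10.225163459777832) [[487.1627502441406, -110.55017852783203], [508.1588439941406, -226.94833374023438], [645.5245361328125, -202.17007446289062], [624.5284423828125, -85.77191162109375]]
side handle 239 [561.  195.5 137.3] [662.4 226.2 150.4] [613.8 219.1 145.4] [141.  145.4 149.1] ang 0.025868041
side trayrim 1458 134.78092428482097 ((614.84814453125, 80.43871307373047), (139.2405548095703, 211.75172424316406), 2.4213759899139404) [[540.8169555664062, 183.2786865234375], [549.7631225585938, -28.283958435058594], [688.8793334960938, -22.401260375976562], [679.9331665039062, 189.161376953125]]
side stopboard? 23 [549.  -17.1  50.3] [564.6  40.   70.5]
```

View pics/crop1.png

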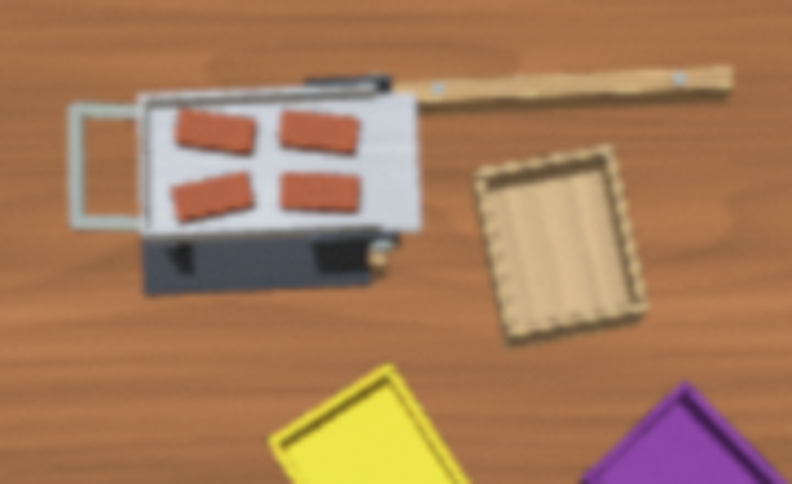

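The close crop confirms the plain wood box, turned about 10° from world, with its rim 63 mm up. The handle stands at z≈145. Depth from both views agrees: box centre (566,-156.6), station yaw about 0.024 rad.

I'll grip the box's -y wall at its middle and carry it into the corner.

```bash
cat >> h.py <<'E'
def go(x,y,z,yaw=None):
    s=readout.observe();M=R.from_rotvec(s["orientation"]);p=s["ee_pos"];X=M.as_matrix()
    d=M.inv().apply(np.array([x,y,z])-p)
    print("t",s["time_s"],"pos",p.round(1),"tool d",d.round(1),"yaw_x",np.degrees(np.arctan2(X[1,0],X[0,0])).round(2),"F",s["force"].round(1),"gap",round(s["finger_gap"],1),"gf",round(s["finger_force"],1))
E
python3 -m creep '[[50,[0,0,0],10],[50,[40,-24,0],0],[50,[40,-24,0],0],[50,[40,-24,0],0],[50,[40,-24,0],0]]' 40
python3 -m creep '[[50,[40,-24,0],0],[50,[40,-24,0],0],[50,[40,-24,0],0],[50,[40,-24,0],0],[50,[40,-24,0],0]]'
python3 -c "
from h import *
go(575.5,-209.7,45)"
```

```text
time_s: 0.72
ee_pos: [338.7, -416.5, 248.0]
orientation: [-3.129, -0.274, 0.0]
force: [0.7, -0.5, -0.2]
finger_gap: 49.8
finger_force: 0.0
time_s: 1.35
ee_pos: [514.7, -263.5, 247.9]
orientation: [-3.129, -0.275, 0.001]
force: [0.4, -0.6, 0.1]
finger_gap: 49.7
finger_force: 0.0
t 1.35 pos [ 514.7 -263.5  247.9] tool d [ 69.3 -42.3 202.9] yaw_x 10.05 F [ 0.4 -0.6  0.1] gap 49.7 gf 0.0
```

```bash
python3 -m creep '[[50,[35,-21,0],0],[50,[34,-21,0],0],[50,[0,0,40],0],[50,[0,0,40],0],[50,[0,0,40],0]]'
python3 -c "
from h import *
go(575.5,-209.7,45)
c=camera('side');cv2.imwrite('pics/s1.png',cv2.resize(c['image'][80:240,140:340,::-1],(800,640))[:600])"
```

```text
time_s: 1.98
ee_pos: [574.3, -211.0, 126.7]
orientation: [-3.129, -0.276, 0.001]
force: [1.2, 0.3, 0.3]
finger_gap: 49.9
finger_force: 0.0
t 1.975 pos [ 574.3 -211.   126.7] tool d [ 1.4 -1.1 81.7] yaw_x 10.07 F [1.2 0.3 0.3] gap 49.9 gf 0.0
```

View pics/s1.png

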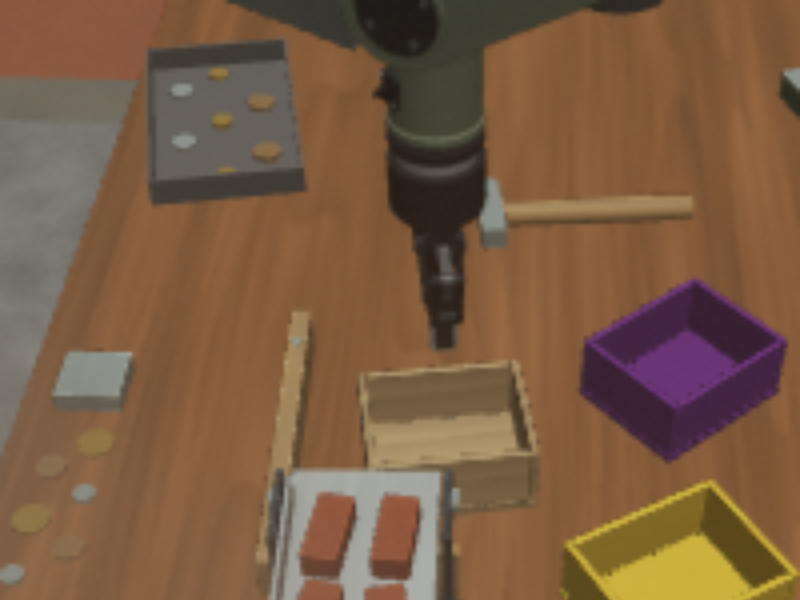

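The gripper at (443,330) stands over the middle of the box's far (-y) wall at (440,370). Descending and gripping.

```bash
python3 -m creep '[[50,[1,-1,40],0],[50,[0,0,30],0],[50,[0,0,12],0],[0,[0,0,0],0],[0,[0,0,0],0]]' 40
python3 -m creep '[[0,[0,0,0],0],[0,[0,0,0],0],[0,[0,0,0],0],[0,[0,0,0],0],[0,[0,0,0],0]]'
python3 -c "
from h import *
go(575.5,-209.7,45)
D=np.load('top0.npz')
for n in('top','side'):
  P=cloud(camera(n));P0=np.load(n+'0.npz')['P']
  m=lambda P,a:P[(P[...,0]>a[0])&(P[...,0]<a[1])&(P[...,1]>a[2])&(P[...,1]<a[3])&(P[...,2]>a[4])&(P[...,2]<a[5])]
  b=m(P,(470,690,-200,-60,57,70));
  print(n,len(b),b[b[:,1].argmax()],b[b[:,0].argmin()])
  h=m(P0,(575,650,205,240,138,160));print('handle',np.median(h,0),np.percentile(h[:,1],[3,97]),np.percentile(h[:,2],[3,97]))
"
```

```text
time_s: 2.65
ee_pos: [576.3, -210.6, 47.8]
orientation: [3.128, 0.275, 0.004]
force: [0.1, -0.1, -0.3]
finger_gap: 14.3
finger_force: 0.0
time_s: 3.28
ee_pos: [576.4, -210.8, 47.9]
orientation: [3.128, 0.275, 0.005]
force: [0.2, -0.3, 6.4]
finger_gap: 6.1
finger_force: 41.9
t 3.275 pos [ 576.4 -210.8   47.9] tool d [-0.7 -1.2  2.9] yaw_x 10.04 F [ 0.2 -0.3  6.4] gap 6.1 gf 41.9
top 102 [618.17101035 -88.67098881  63.20001608] [ 512.98842222 -107.58044161   60.66472014]
handle [610.72146078 218.12725324 146.16512345] [212.65725685 224.61629563] [140.40712733 153.03308493]
side 224 [623.61538519 -87.1604526   66.65691141] [ 489.08326352 -113.16476744   59.74426516]
handle [614.02252079 220.39000682 145.93231984] [212.64208491 225.19788894] [142.0346382  149.35606715]
```

```bash
python3 -m creep '[[0,[0,0,-1],2.9],[0,[0,0,0],2.9],[0,[0,0,0],2.9],[0,[0,-10,0],0],[0,[8,-14,0],0]]'
python3 -m creep '[[0,[8,-14,0],0],[0,[8,-14,0],0],[0,[8,-14,0],0],[0,[6,-10,0],0],[0,[0,0,0],0]]'
python3 - <<'E'
from h import *
go(620.3,-124.5,47)
for n in('top','side'):
  c=camera(n);P=cloud(c);np.savez(n+'1.npz',P=P,im=c['image'])
  def fit(x0,x1,y0,y1,z0,z1):
    b=P[(P[...,0]>x0)&(P[...,0]<x1)&(P[...,1]>y0)&(P[...,1]<y1)&(P[...,2]>z0)&(P[...,2]<z1)];return b
  b=fit(530,682,-200,-60,56,68);print(n,'box xmin,xmax',np.percentile(b[:,0],[1,99]),'y',np.percentile(b[:,1],[1,99]),len(b))
  f=fit(670,730,-290,-150,38,50);print('fence x',np.percentile(f[:,0],[1,99]))
E
```

```text
time_s: 4.0
ee_pos: [582.4, -186.4, 47.9]
orientation: [3.14, 0.038, -0.0]
force: [-1.9, -3.3, 4.1]
finger_gap: 6.4
finger_force: 41.7
time_s: 4.62
ee_pos: [612.8, -131.3, 47.9]
orientation: [-3.14, -0.039, -0.003]
force: [0.5, 1.0, 4.7]
finger_gap: 6.2
finger_force: 41.9
t 4.625 pos [ 612.8 -131.3   47.9] tool d [ 7.7 -6.6  0.9] yaw_x 1.42 F [0.5 1.  4.7] gap 6.2 gf 41.9
top box xmin,xmax [672.4703296  677.51886163] y [-61.22978626 -61.13737586] 3
fence x [694.32831019 715.98252849]
side box xmin,xmax [542.64387578 680.63457391] y [-133.71337013  -63.59480955] 133
fence x [693.46875487 714.16883806]
```

```bash
python3 -m creep '[[0,[2,0,0],0],[0,[2,0,0],0],[0,[1,0,0],0],[0,[1,0,0],0],[0,[0,0,0],0]]'
python3 -m creep '[[0,[0,-2,0],0],[0,[0,-2,0],0],[0,[0,-1,0],0],[0,[0,-1,0],0],[0,[0,0,0],0]]'
python3 -c "
from h import *
go(620.3,-124.5,47)"
```

```text
time_s: 5.35
ee_pos: [615.6, -131.5, 47.9]
orientation: [-3.14, -0.039, 0.007]
force: [-8.1, 1.4, 10.3]
finger_gap: 6.4
finger_force: 42.8
time_s: 5.98
ee_pos: [617.9, -127.3, 47.9]
orientation: [3.14, 0.039, 0.002]
force: [-1.9, -5.0, 5.1]
finger_gap: 6.7
finger_force: 42.0
t 5.975 pos [ 617.9 -127.3   47.9] tool d [ 2.5 -2.8  0.9] yaw_x 1.42 F [-1.9 -5.   5.1] gap 6.7 gf 42.0
```

```bash
python3 -m creep '[[0,[1,0,0],0],[0,[1,0,0],0],[0,[1,0,0],0],[0,[0,0,0],0],[0,[0,0,0],0]]'
python3 -m creep '[[0,[0,-1,0],0],[0,[0,-1,0],0],[0,[0,-1,0],0],[0,[0,0,0],0],[0,[0,0,0],0]]'
python3 -m creep '[[0,[1,-1,0],0],[0,[1,-1,0],0],[0,[0,0,0],0],[0,[0,0,0],0],[0,[0,0,0],0]]'
python3 -c "
from h import *
go(620.3,-124.5,47)"
```

```text
time_s: 6.6
ee_pos: [619.2, -126.6, 47.9]
orientation: [3.141, 0.039, -0.004]
force: [-6.0, -2.5, 8.5]
finger_gap: 6.2
finger_force: 42.5
time_s: 7.22
ee_pos: [620.4, -125.4, 47.9]
orientation: [3.138, 0.041, 0.0]
force: [-2.0, -8.6, 6.0]
finger_gap: 6.4
finger_force: 42.0
time_s: 7.85
ee_pos: [620.4, -125.4, 47.9]
orientation: [3.135, 0.041, -0.006]
force: [-8.5, -16.2, 8.3]
finger_gap: 6.3
finger_force: 42.3
t 7.85 pos [ 620.4 -125.4   47.9] tool d [-0.1 -0.9  0.9] yaw_x 1.51 F [ -8.5 -16.2   8.3] gap 6.3 gf 42.3
```

```bash
python3 -m creep '[[0,[1,0,0],0],[0,[1,0,0],0],[0,[1,0,0],0],[0,[0,0,0],0],[0,[0,0,0],0]]'
python3 - <<'E'
from h import *
go(620.3,-124.5,47)
for n in('top','side'):
  c=camera(n);P=cloud(c);np.savez(n+'1.npz',P=P,im=c['image'])
  def fit(x0,x1,y0,y1,z0,z1):
    b=P[(P[...,0]>x0)&(P[...,0]<x1)&(P[...,1]>y0)&(P[...,1]<y1)&(P[...,2]>z0)&(P[...,2]<z1)];return b
  b=fit(530,720,-200,-40,55,72);print(n,'box x',np.percentile(b[:,0],[1,99]),'y',np.percentile(b[:,1],[1,99]),len(b))
  f=fit(670,730,-290,-150,38,50);print('fence x',np.percentile(f[:,0],[1,99]))
  if n=='side': cv2.imwrite('pics/s2.png',cv2.resize(c['image'][120:260,170:310,::-1],(600,600),interpolation=2))
E
```

```text
time_s: 8.48
ee_pos: [620.5, -125.4, 47.9]
orientation: [3.136, 0.042, -0.016]
force: [-15.0, -15.8, 12.9]
finger_gap: 6.8
finger_force: 43.2
t 8.475 pos [ 620.5 -125.4   47.9] tool d [-0.2 -0.9  0.9] yaw_x 1.53 F [-15.  -15.8  12.9] gap 6.8 gf 43.2
top box x [679.43825899 686.36052302] y [-50.6040529  -43.30412212] 9
fence x [694.55728873 714.42814161]
side box x [547.93214575 688.53590865] y [-130.28311836  -43.2888065 ] 153
fence x [694.09592106 713.78629606]
```

View pics/s2.png

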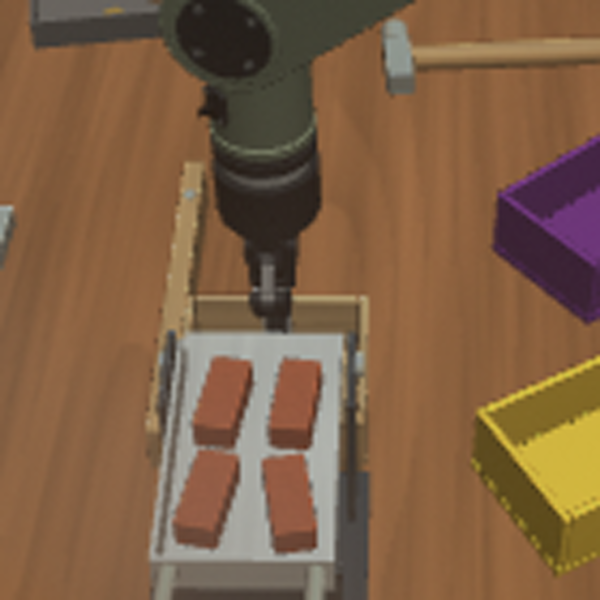

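The box at (270,330) now sits under the spout, against the fence on its left and tight to the stop board, and the contact forces rose in both directions. I'll ease off, release, lift and go to the handle.

```bash
python3 -m creep '[[0,[-2,1,0],0],[0,[-2,2,0],0],[40,[0,0,0],0],[40,[0,0,0],0],[40,[0,0,0],0]]'
python3 -m creep '[[40,[0,0,-30],0],[40,[0,0,-50],0],[40,[0,0,-60],0],[40,[0,0,-60],0],[40,[0,0,0],0]]'
python3 -m creep '[[40,[0,-50,0],0],[40,[0,-58,0],0],[40,[0,-58,0],0],[40,[0,-58,0],0],[40,[0,-50,0],0]]'
python3 - <<'E'
from h import *
go(612,218.8,139)
for n in('top','side'):
  c=camera(n);P=cloud(c)
  def fit(x0,x1,y0,y1,z0,z1):
    b=P[(P[...,0]>x0)&(P[...,0]<x1)&(P[...,1]>y0)&(P[...,1]<y1)&(P[...,2]>z0)&(P[...,2]<z1)];return b
  b=fit(530,700,-200,-30,55,72);r=cv2.minAreaRect(b[:,:2].astype(np.float32));print(n,len(b),r)
  e=fit(530,700,-150,-110,57,72);print('-y wall',np.percentile(e[:,0],[1,99]),np.percentile(e[:,1],[1,99]),cv2.fitLine(e[:,:2].astype(np.float32),2,0,.01,.01).ravel())
  f=fit(670,730,-290,-150,38,50);print('fence x',np.percentile(f[:,0],[1,99]))
  cv2.imwrite(f'pics/{n}3.png',cv2.resize(c['image'][120:220,150:300,::-1] if n=='top' else c['image'][120:300,170:330,::-1],None,fx=4,fy=4,interpolation=2)[:600])
E
```

```text
time_s: 9.2
ee_pos: [621.4, -124.4, 46.8]
orientation: [-3.141, -0.038, 0.001]
force: [-0.2, -0.7, -0.7]
finger_gap: 39.9
finger_force: 0.0
time_s: 9.82
ee_pos: [624.0, -125.2, 253.4]
orientation: [3.139, 0.037, 0.019]
force: [0.5, -0.2, -0.5]
finger_gap: 40.1
finger_force: 0.0
time_s: 10.45
ee_pos: [614.1, 151.2, 245.8]
orientation: [3.141, 0.038, -0.003]
force: [0.2, -0.8, -0.0]
finger_gap: 40.1
finger_force: 0.0
t 10.45 pos [614.1 151.2 245.8] tool d [ -0.2 -67.7 106.8] yaw_x 1.39 F [ 0.2 -0.8 -0. ] gap 40.1 gf 0.0
top 195 ((618.2435913085938, -78.53601837158203), (143.37852478027344, 98.97310638427734), 1.2825686931610107)
-y wall [548.30209287 688.1673305 ] [-128.22524404 -111.71011012] [ 9.9994701e-01  1.0294534e-02  6.1423761e+02 -1.2274972e+02]
fence x [692.38913297 713.6301363 ]
side 102 ((560.7530517578125, -92.60083770751953), (53.1817626953125, 115.28367614746094), 33.905723571777344)
-y wall [551.20107951 612.19431645] [-128.65940742 -112.24499126] [ 9.9950403e-01 -3.1490318e-02  5.8045386e+02 -1.2368645e+02]Traceback (most recent call last):
  File "<stdin>", line 9, in <module>
    return _quantile_unchecked(
        a, q, axis, out, overwrite_input, method, keepdims, weights)
    return _ureduce(a,
                    func=_quantile_ureduce_func,
    ...<5 lines>...
                    overwrite_input=overwrite_input,
                    method=method)
    r = func(a, **kwargs)
    result = _quantile(arr,
                       quantiles=q,
    ...<2 lines>...
                       out=out,
                       weights=wgt)
    slices_having_nans = np.isnan(arr[-1, ...])
                                  ~~~^^^^^^^^^
IndexError: index -1 is out of bounds for axis 0 with size 0
```

View pics/top3.png

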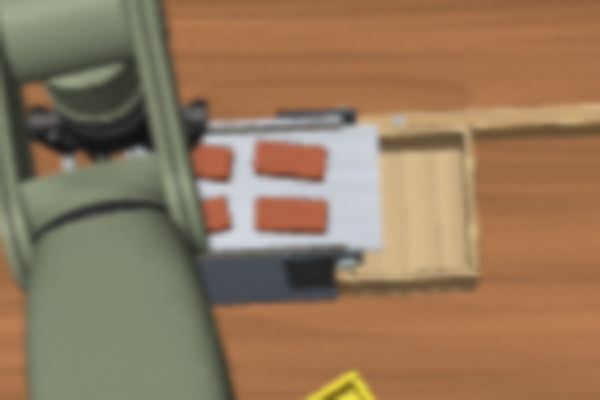

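The top view shows the box flush along the fence (upper edge at (430,130)) and parallel to it, with the tray level and all four bars still in it. Going down to the handle.

```bash
python3 -m creep '[[40,[0,-34,0],0],[40,[0,-34,0],0],[40,[0,0,40],0],[40,[0,0,20],0],[40,[0,0,0],0]]'
python3 - <<'E'
from h import *
go(612,218.8,139)
c=camera('side');P=cloud(c)
b=P[(P[...,0]>565)&(P[...,0]<665)&(P[...,1]>195)&(P[...,1]<240)&(P[...,2]>130)&(P[...,2]<160)];print(len(b),b.min(0),b.max(0))
cv2.imwrite('pics/s4.png',cv2.resize(c['image'][160:310,170:330,::-1],(640,600),interpolation=2))
E
```

```text
time_s: 11.18
ee_pos: [612.0, 216.0, 184.3]
orientation: [3.139, 0.036, -0.009]
force: [0.1, -0.3, 0.4]
finger_gap: 39.6
finger_force: 0.0
t 11.175 pos [612.  216.  184.3] tool d [ 0.4 -2.9 45.3] yaw_x 1.33 F [ 0.1 -0.3  0.4] gap 39.6 gf 0.0
164 [565.05902558 195.39990561 138.88338475] [662.66182463 226.54433492 148.95856813]
```

View pics/s4.png

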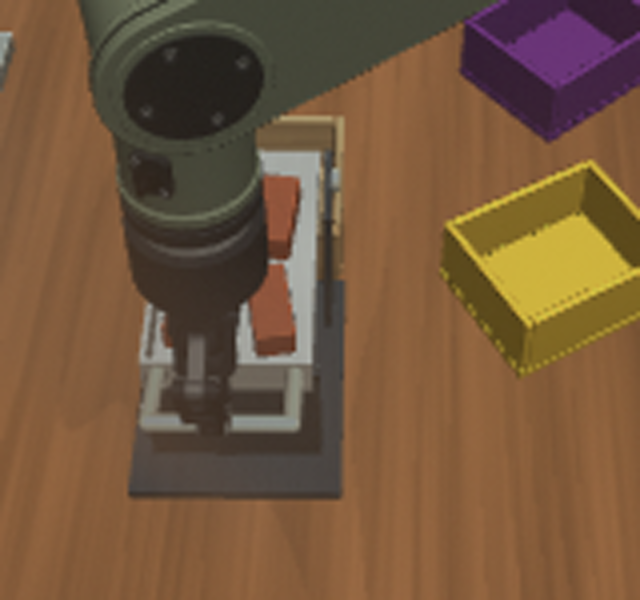

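The fingers at (205,410) straddle the handle bar, clear of the bars of compound. Descend, grip, and tabulate the arc.

```bash
python3 -m creep '[[40,[0,-3,20],0],[40,[0,0,15],0],[40,[0,0,10],0],[0,[0,0,0],0],[0,[0,0,0],0]]' 40
python3 -m creep '[[0,[0,0,0],0],[0,[0,0,0],0],[0,[0,0,0],0],[0,[0,0,0],0],[0,[0,0,0],0]]'
python3 - <<'E'
from h import *
go(612,218.8,139)
p=np.arctan2(30,232);r=np.hypot(30,232);t=np.arange(0,.951,.05)
d=np.diff(np.c_[r*np.cos(p+t),r*np.sin(p+t)],axis=0)
for a,x in zip(t[1:],-d):print(round(a,2),x.round(1))
E
```

```text
time_s: 11.85
ee_pos: [613.4, 218.1, 142.5]
orientation: [3.138, 0.038, 0.0]
force: [-0.3, -6.7, -2.0]
finger_gap: 10.3
finger_force: 38.9
time_s: 12.48
ee_pos: [613.4, 218.1, 142.5]
orientation: [3.138, 0.038, 0.0]
force: [-0.1, -4.8, -1.9]
finger_gap: 10.2
finger_force: 38.9
t 12.475 pos [613.4 218.1 142.5] tool d [-1.4 -0.8  3.5] yaw_x 1.37 F [-0.1 -4.8 -1.9] gap 10.2 gf 38.9
0.05 [  1.8 -11.6]
0.1 [  2.4 -11.5]
0.15 [  2.9 -11.3]
0.2 [  3.5 -11.2]
0.25 [  4. -11.]
0.3 [  4.6 -10.8]
0.35 [  5.1 -10.5]
0.4 [  5.6 -10.2]
0.45 [ 6.1 -9.9]
0.5 [ 6.6 -9.6]
0.55 [ 7.1 -9.3]
0.6 [ 7.6 -8.9]
0.65 [ 8.  -8.5]
0.7 [ 8.4 -8.1]
0.75 [ 8.8 -7.7]
0.8 [ 9.2 -7.2]
0.85 [ 9.5 -6.8]
0.9 [ 9.9 -6.3]
0.95 [10.2 -5.8]
```

```bash
python3 -m creep '[[0,[0,1.8,-11.6],0],[0,[0,2.4,-11.5],0],[0,[0,2.9,-11.3],0],[0,[0,3.5,-11.2],0],[0,[0,4,-11],0]]'
python3 -m creep '[[0,[0,4.6,-10.8],0],[0,[0,5.1,-10.5],0],[0,[0,2.8,-5.1],0],[0,[0,2.8,-5.1],0],[0,[0,0,0],0]]'
python3 - <<'E'
from h import *
go(612,218.8,139)
p=readout.observe()["ee_pos"];print(np.arctan2(p[2]-112,p[1]+13)-np.arctan2(30,232),np.hypot(p[2]-112,p[1]+13))
E
```

```text
time_s: 13.1
ee_pos: [613.8, 203.9, 199.1]
orientation: [3.139, 0.037, 0.0]
force: [3.6, -5.2, -7.2]
finger_gap: 10.6
finger_force: 38.8
time_s: 13.72
ee_pos: [614.2, 189.2, 230.9]
orientation: [3.14, 0.036, 0.001]
force: [1.9, -3.9, -5.8]
finger_gap: 10.4
finger_force: 38.9
t 13.725 pos [614.2 189.2 230.9] tool d [ -1.6 -29.8  91.8] yaw_x 1.33 F [ 1.9 -3.9 -5.8] gap 10.4 gf 38.9
0.402874327501316 234.51673838810538
```

```bash
python3 -m creep '[[0,[0,3,-5],0],[0,[0,3,-5],0],[0,[0,3.3,-4.8],0],[0,[0,3.3,-4.8],0],[0,[0,0,0],0]]'
python3 -m creep '[[0,[0,3.5,-4.7],0],[0,[0,3.6,-4.6],0],[0,[0,0,0],0],[0,[0,3.8,-4.5],0],[0,[0,3.8,-4.4],0]]'
python3 -m creep '[[0,[0,0,0],0],[0,[0,4,-4.3],0],[0,[0,4,-4.2],0],[0,[0,0,0],0],[0,[0,0,0],0]]'
python3 - <<'E'
from h import *
go(612,218.8,139)
p=readout.observe()["ee_pos"];print(np.arctan2(p[2]-112,p[1]+13)-np.arctan2(30,232),np.hypot(p[2]-112,p[1]+13))
c=camera('side');cv2.imwrite('pics/s5.png',cv2.resize(c['image'][150:300,160:320,::-1],(640,600),interpolation=2))
E
```

```text
time_s: 14.35
ee_pos: [614.6, 176.9, 250.6]
orientation: [3.141, 0.036, 0.002]
force: [3.7, -3.0, -6.1]
finger_gap: 10.6
finger_force: 38.9
time_s: 14.98
ee_pos: [615.0, 163.1, 268.7]
orientation: [-3.14, -0.037, -0.002]
force: [4.8, -1.3, -4.9]
finger_gap: 10.4
finger_force: 38.9
time_s: 15.6
ee_pos: [615.2, 155.5, 277.3]
orientation: [-3.14, -0.037, -0.003]
force: [5.6, 0.9, -1.5]
finger_gap: 10.5
finger_force: 39.1
t 15.6 pos [615.2 155.5 277.3] tool d [ -2.  -63.2 138.4] yaw_x 1.35 F [ 5.6  0.9 -1.5] gap 10.5 gf 39.1
0.6472253302678974 235.99134126636096
```

View pics/s5.png

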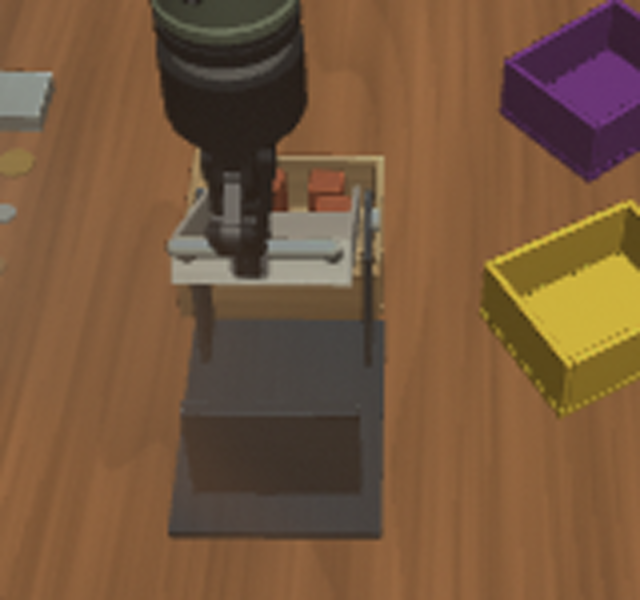

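Tray at about 0.65 rad. Bars are visible in the box at (325,185) and (280,190), and the lifting load has fallen, so most have slid off. I'll tip further to be sure.

```bash
python3 -m creep '[[0,[0,4.2,-4],0],[0,[0,4.2,-4],0],[0,[0,4.4,-3.8],0],[0,[0,4.4,-3.8],0],[0,[0,0,0],0]]'
python3 -m creep '[[0,[0,4.6,-3.6],0],[0,[0,4.6,-3.6],0],[0,[0,4.8,-3.4],0],[0,[0,4.8,-3.4],0],[0,[0,0,0],0]]'
python3 -m creep '[[0,[0,0,0],0],[0,[0,0,0],0],[0,[0,0,0],0],[0,[0,0,0],0],[0,[0,0,0],0]]'
python3 - <<'E'
from h import *
go(612,218.8,139)
p=readout.observe()["ee_pos"];print(np.arctan2(p[2]-112,p[1]+13)-np.arctan2(30,232),np.hypot(p[2]-112,p[1]+13))
c=camera('side');a=c['image'][150:270,180:280,::-1];P=cloud(c)
t=camera('top');b=t['image'][120:240,170:290,::-1]
cv2.imwrite('pics/s6.png',np.hstack([cv2.resize(a,(400,480),interpolation=2),cv2.resize(b,(400,480),interpolation=2)]))
for n,cc in(('side',c),('top',t)):
  P=cloud(cc);im=cc['image'].astype(int)
  m=(im[...,0]>1.7*im[...,2])&(im[...,0]>1.7*im[...,1])&(P[...,0]>540)&(P[...,0]<700)&(P[...,1]<200)&(P[...,1]>-200);m=m&(P[...,2]>5)
  k,l,s,ce=cv2.connectedComponentsWithStats(m.astype(np.uint8))
  for i in range(1,k):
    if s[i,4]>8: q=P[l==i];print(n,s[i,4],q.min(0).round(),q.max(0).round())
E
```

```text
time_s: 16.27
ee_pos: [615.7, 138.7, 293.8]
orientation: [-3.138, -0.037, -0.005]
force: [4.7, 3.3, 1.2]
finger_gap: 10.2
finger_force: 39.0
time_s: 16.9
ee_pos: [616.3, 120.6, 308.3]
orientation: [-3.137, -0.037, -0.007]
force: [5.3, 3.7, 1.9]
finger_gap: 10.6
finger_force: 39.1
time_s: 17.52
ee_pos: [616.3, 120.9, 308.1]
orientation: [-3.137, -0.038, -0.007]
force: [4.7, 3.8, 2.4]
finger_gap: 10.5
finger_force: 39.1
t 17.525 pos [616.3 120.9 308.1] tool d [ -2.6 -97.2 169.5] yaw_x 1.39 F [4.7 3.8 2.4] gap 10.5 gf 39.1
0.8430335330218394 237.4810893483146
side 33 [574. -62.  24.] [599. -54.  51.]
top 45 [638. -82.  38.] [666. -68.  76.]
top 41 [ 628. -107.   31.] [651. -89.  77.]
top 36 [ 581. -106.   39.] [603. -91.  74.]
top 36 [573. -77.  24.] [597. -63.  77.]
```

View pics/s6.png

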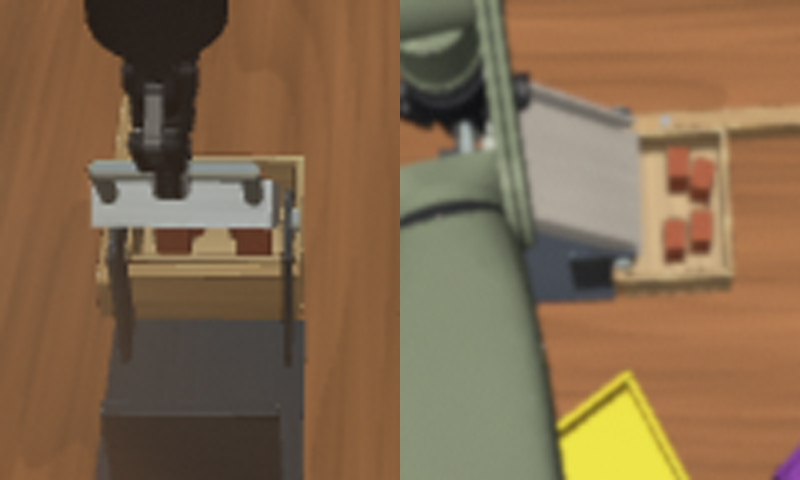

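All four bars are inside the box, at (678,165), (702,180), (675,238) and (702,228) in the right half, and the tray is empty. Lowering gently by reversing the same arc.

```bash
python3 -m creep '[[0,[0,-4.8,3.4],0],[0,[0,-4.8,3.4],0],[0,[0,-9.2,7.2],0],[0,[0,-8.8,7.6],0],[0,[0,-8.4,8],0]]'
python3 -m creep '[[0,[0,-8,8.5],0],[0,[0,-7.6,8.9],0],[0,[0,-7.1,9.3],0],[0,[0,-6.6,9.6],0],[0,[0,-6,10],0]]'
python3 -m creep '[[0,[0,-5.6,10.2],0],[0,[0,-5.1,10.5],0],[0,[0,-4.6,10.8],0],[0,[0,-4,11],0],[0,[0,-3.5,11.2],0]]'
python3 -m creep '[[0,[0,-2.9,11.3],0],[0,[0,-2.4,11.5],0],[0,[0,-0.9,6],0],[0,[0,-0.9,5.6],0],[0,[0,0,0],0]]'
python3 - <<'E'
from h import *
go(613.4,218.1,142.5)
E
```

```text
time_s: 18.25
ee_pos: [615.2, 155.8, 277.4]
orientation: [-3.141, -0.038, -0.004]
force: [4.6, 2.1, 2.1]
finger_gap: 10.5
finger_force: 39.5
time_s: 18.88
ee_pos: [614.0, 190.1, 229.8]
orientation: [3.14, 0.037, 0.0]
force: [4.8, 0.5, 0.2]
finger_gap: 10.5
finger_force: 40.3
time_s: 19.5
ee_pos: [613.2, 212.4, 175.7]
orientation: [3.14, 0.037, -0.001]
force: [4.4, -3.3, -1.0]
finger_gap: 10.4
finger_force: 39.1
time_s: 20.12
ee_pos: [613.1, 218.1, 147.2]
orientation: [3.139, 0.037, 0.003]
force: [-5.1, -9.5, 21.9]
finger_gap: 10.2
finger_force: 41.6
t 20.125 pos [613.1 218.1 147.2] tool d [0.3 0.  4.7] yaw_x 1.34 F [-5.1 -9.5 21.9] gap 10.2 gf 41.6
```

```bash
python3 - <<'E'
from h import *
c=camera('side');P=cloud(c);P0=np.load('side0.npz')['P']
for Q in(P0,P):
  b=Q[(Q[...,0]>565)&(Q[...,0]<665)&(Q[...,1]>205)&(Q[...,1]<240)&(Q[...,2]>130)&(Q[...,2]<160)];b=b[b[:,0]<590];print(len(b),np.median(b,0))
  b=Q[(Q[...,0]>575)&(Q[...,0]<660)&(Q[...,1]>-20)&(Q[...,1]<150)&(Q[...,2]>105)&(Q[...,2]<125)];print(len(b),np.polyfit(b[:,1],b[:,2],1))
E
```

```text
48 [575.99555809 218.96029154 145.71723299]
601 [5.05950454e-03 1.13013600e+02]
48 [575.91379167 219.02060864 146.06229726]
369 [6.18464147e-04 1.11558354e+02]
```

The tray is level: floor slope about 0 and the handle back at its starting height. Releasing, lifting off, and checking.

```bash
python3 -m creep '[[0,[0,0,-1],0],[40,[0,0,0],0],[40,[0,0,0],0],[40,[0,0,0],0],[40,[0,0,-10],0]]'
python3 -m creep '[[40,[0,0,-25],0],[40,[0,0,-40],0],[40,[0,0,-50],0],[40,[-40,-20,0],0],[40,[-50,-20,0],0]]'
python3 -m creep '[[40,[-50,0,0],0],[40,[-50,0,0],0],[40,[0,0,0],0],[40,[0,0,0],0],[40,[0,0,0],0]]'
python3 - <<'E'
from h import *
go(613,218,142)
c=camera('side');t=camera('top')
a=c['image'][110:280,180:320,::-1];b=t['image'][120:240,150:290,::-1]
cv2.imwrite('pics/s7.png',np.hstack([cv2.resize(a,(400,480),interpolation=2),cv2.resize(b,(400,480),interpolation=2)]))
for n,cc in(('side',c),('top',t)):
  P=cloud(cc)
  f=lambda x0,x1,y0,y1,z0,z1:P[(P[...,0]>x0)&(P[...,0]<x1)&(P[...,1]>y0)&(P[...,1]<y1)&(P[...,2]>z0)&(P[...,2]<z1)]
  e=f(530,692,-150,-118,57,69);print(n,'-y wall',np.percentile(e[:,0],[1,99]),np.percentile(e[:,1],[1,99]),cv2.fitLine(e[:,:2].astype(np.float32),2,0,.01,.01).ravel())
  b=f(575,660,-20,150,105,125);print('tray',len(b),np.polyfit(b[:,1],b[:,2],1))
E
```

```text
time_s: 20.8
ee_pos: [612.4, 219.9, 152.2]
orientation: [3.141, 0.037, -0.005]
force: [-0.5, 0.2, 0.9]
finger_gap: 40.4
finger_force: 0.0
time_s: 21.42
ee_pos: [522.1, 258.3, 269.3]
orientation: [-3.14, -0.035, -0.003]
force: [-0.8, 0.6, -0.4]
finger_gap: 40.0
finger_force: 0.0
time_s: 22.05
ee_pos: [423.5, 255.6, 268.4]
orientation: [-3.141, -0.036, -0.001]
force: [0.2, 0.2, -0.2]
finger_gap: 40.1
finger_force: 0.0
t 22.05 pos [423.5 255.6 268.4] tool d [188.5  41.9 126.5] yaw_x 1.3 F [ 0.2  0.2 -0.2] gap 40.1 gf 0.0
side -y wall [551.67339586 686.17485555] [-129.92766044 -118.68068781] [ 9.9933791e-01  3.6382668e-02  6.1557312e+02 -1.2367173e+02]
tray 1389 [1.07803144e-03 1.11649093e+02]
top -y wall [550.31751735 687.58539988] [-129.94578315 -118.80511007] [ 9.9974567e-01  2.2552418e-02  6.1544531e+02 -1.2455963e+02]
tray 1144 [6.76449167e-04 1.11833110e+02]
```

View pics/s7.png

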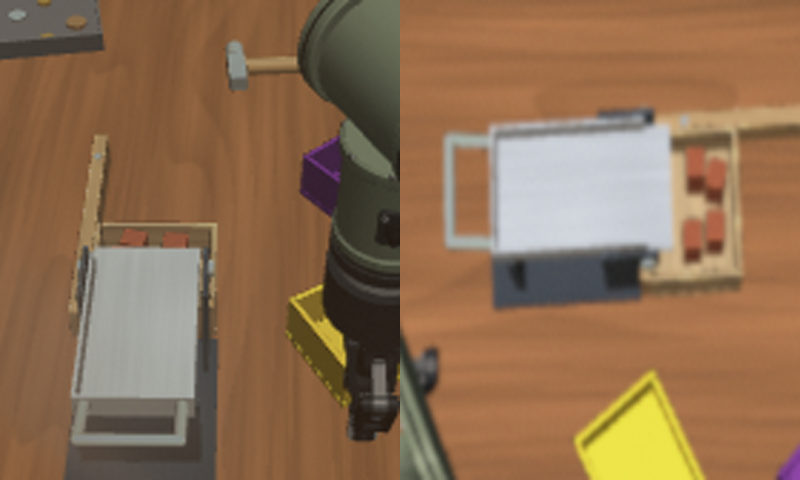

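The tray is empty and level, the bars stand still in the box at (690–715,165–240), and the box is parallel and flush in its corner. The gripper is clear.

```bash
python3 -c "
from h import *
print(robot.sign_off())"
```

```text
the job is handed in; nothing more can be done
None
```

I handed the job in at about 22 s: the box is flush in its corner with all four bars inside, the tray is back down level and let go, the robot was clear of everything, and the hand-in returned no verdict; I did not re-measure the tumbler, bur stand and hammer, but the arm stayed clear of them.

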